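# Tuck a vent flashing under the lapped shingle and hold it flat for nailing

### The job

Fit the vent flashing to the shingled roof panel on the bench: pick it up by its square neck, lay its plate on the shingles below the one shingle whose lower edge stands slightly open, and slide the plate's longer end up under that shingle, without lifting the shingle, until the neck stands centred over the vent hole and square with the courses. Finish still gripping the neck and pressing the flashing down flat on the shingles, firmly (10 N or more), ready for nailing: do not let go. Leave the hammer, the dish of nails, the brass fitting and the spare shingles where they are.

Things in the scene. Friction and masses are not known exactly. Their poses are not given: they have to be found in the camera images.
- roof: Cedar-shingled roof panel, 395 x 340 mm, lying level on the bench, fixed. Origin: on the bench, straight below the vent hole's centre. x points up the slope (eave to ridge), y along the courses, z up. Four courses of 8 mm shingles, lower edges at x = -150, -85, 50, 180 mm, tops 44, 52, 60, 68 mm above the bench. The flat second course carries the flashing and runs on level beneath the third
- vent_hole (a point): Centre of the 24 x 24 mm square vent hole in the second course, level with the shingle face (52 mm above the bench); sides parallel to the panel's x and y. The third course's lower edge is 50 mm up the slope from it. The eave faces the robot, the ridge away from it, give or take 15 degrees
- shingle_butt (a point): Middle of the underside of the lower edge of the open shingle: the middle one of the third course, 177 mm wide, 8 mm thick, nailed only at its upper end, 130 mm up the slope. At rest this edge is 7 mm above the second course, the gap narrowing evenly to nothing at the nails. The shingles either side of it (beyond y = +-90 mm) are nailed home with no gap
- shingle (a joint): How far the open shingle is raised about its nail line, rad: 0 at rest, positive = lifted (0.05 is 6.5 mm at its lower edge), -0.05 = pressed shut. It springs back; about 0.5 N at the lower edge lifts it 1 mm
- flashing: Bare aluminium vent flashing, about 0.24 kg: plate 160 x 140 x 3 mm with an upright square neck (44 x 44 mm outside, 3 mm walls, open top, 45 mm above the plate). Origin: underside of the plate, below the neck's centre. x points to the longer end (to be tucked; 100 mm from the origin, the other end 60 mm), y across (+-70 mm), z up; neck faces parallel to x and y. Starts flat on the bench
- neck_top (a point): Centre of the neck's open top, 48 mm above the plate's underside
- upper_edge (a point): Middle of the plate's longer end, on its underside: the edge to be tucked
- lower_edge (a point): Middle of the plate's shorter end, on its underside
- hammer: Hammer, 300 mm long, lying on the bench; leave alone. Origin on the bench under it, x along it
- nail_dish: Round steel dish of roofing nails, 112 mm across, 26 mm high; leave alone. Origin: centre of its underside
- fitting: Brass pipe fitting standing upright, 34 mm across, 50 mm high; leave alone. Origin: centre of its underside
- spare_shingles: Stack of four spare shingles, about 210 x 120 x 32 mm; leave alone. Origin: centre of its underside

How it is judged (in metres and radians):
On the way, in this order (a step that is already met when the one before it is completed fails the run):
1. the flashing is gripped and lifted clear of the bench (height (world z) of flashing above 0.04 m and contact force between the fingers and flashing above 1 N), for 0.2 s.
2. the longer end of the plate has entered under the open shingle by 10 mm or more (x of upper_edge in the frame of roof above 0.06 m and z of upper_edge in the frame of roof below 0.058 m and y of upper_edge in the frame of roof between -0.03 and 0.03 m), for 0.1 s.
At the end, for the whole second after the job is handed in: Plate's longer end 38 mm or more under the open shingle, neck within 8 mm of the hole's centre and 0.1 rad of square; plate flat on the second course (ends within 2.5 mm, tilt under 0.025), bearing with over 7 N, weight included; shingle down (under 0.03 rad); fingers still holding; at rest (horizontal distance between flashing and vent_hole below 0.008 m and angle between the x axis of flashing and the x axis of roof, either way round below 0.1 rad and x of upper_edge in the frame of roof above 0.088 m and z of each of upper_edge, lower_edge in the frame of roof below 0.0545 m and angle between flashing's own z axis and vertical below 0.025 rad and contact force between flashing and roof above 7 N and contact force between the fingers and flashing above 2 N and value of joint shingle below 0.03 rad and linear speed of flashing below 0.02 m/s); the arm keeps its last pose, push and grip.
It fails at once if the open shingle is lifted: its lower edge raised more than 6.5 mm (0.05 rad) (value of joint shingle above 0.05 rad).
It fails at once if the hammer is moved more than 20 mm (distance of hammer from where it was at the start of the episode above 0.02 m).
It fails at once if the dish of nails is moved more than 20 mm (distance of nail_dish from where it was at the start of the episode above 0.02 m).
It fails at once if the brass fitting is moved more than 20 mm (distance of fitting from where it was at the start of the episode above 0.02 m).
It fails at once if the stack of spare shingles is moved more than 20 mm (distance of spare_shingles from where it was at the start of the episode above 0.02 m).
It also fails if it takes over 48 s, if anything falls off the work surface, if the arm or the gripper's body presses on something with over 40 N, if the wrist force passes 120 N, or if a joint passes its speed limit or range.

### The arm

A 7-joint arm with a two-finger parallel gripper is mounted at the origin on the work surface. World frame = base frame: x ahead of the robot, y to its left, z up, the work surface at z = 0. Lengths are in mm, angles in rad, forces in N, time in s.
With the tool pointing down it reaches from about 350 to 900 mm from the base axis. Payload 7.2 kg.
Tool frame: the origin (TCP) lies midway between the tips of the shut fingers; the grasp point (between the pads) lies manip.grip_depth behind it (manip.grip_depth is the distance from the TCP to the grasp point, in mm); z points along the fingers, y is the direction in which the jaws open and shut (so a half turn about z gives the same grasp; the last joint's range is limited). The gripper opens to 88 mm and grips with 3 to 60 N. Pads are 20 mm wide; open, the fingers measure 115 mm over their backs; the gripper's body (75 mm by 178 mm) begins 61 mm behind the grasp point.
Start: joints at [1.163, 0.411, -0.013, 1.596, 0.006, 1.134, -0.082], TCP at [208.3, -589.271, 222.653] pointing down, gripper open.
Joint ranges: [-2.95, 2.95], [-0.29, 1.99], [-1.47, 1.44], [0.14, 2.54], [-1.03, 4.17], [0.13, 1.85], [-2.86, 2.86]. Speed limits (rad/s): [2.39, 2.39, 3.01, 3.01, 3.14, 3.14, 3.14].

### API

Orientations are given as [roll, pitch, yaw] about the fixed x, y, z axes, in that order (R = Rz(yaw) Ry(pitch) Rx(roll)).
In Python, from workcell import manip gives the robot as it stands.
- The arm moves only by the shell command python3 -m crank 'ROWS' [FORCE]. ROWS is JSON, a list of rows, each an object of numbers: "x", "y", "z": the shift along the tool's x, y, z as a fraction of full scale; "ax", "ay", "az": the turn, a rotation vector about the tool's x, y, z as a fraction of full scale; "grip": the opening, from 0 (shut) to 1 (fully open). In form: [{"x": .., "y": .., "z": .., "ax": .., "ay": .., "az": .., "grip": ..}, ...]. A call has 1 to 20 rows; each row is the pose to reach, as a shift and turn from the pose commanded when the call began, along the tool's axes at that moment; what a row does not reach only later rows make up. Full scale, the value 1, is 150 mm for a shift and 30 degrees for a turn. A row lasts 1/10 s, in which the tool goes at most 50 mm and 8.59 degrees, less where a joint would pass 70% of its speed; a pose out of reach is approached as far as the arm can. A call with a number of a shift or a turn outside -1 to 1 is refused whole. A call with a gripper value outside its range is refused whole. The fingers move at their own pace and stop on an object; FORCE is the grip in N (left out, the last holds). Time passes only in rows, so rows that repeat a pose let the fingers close. It gives the time, the measured TCP pose, the force and the opening at its end, in the units of the state.
- manip.read_state(): the state, without advancing time (a new reading comes with each control period).
- manip.read_camera(name): name is "side" or "top"; returns a dict with "color" (420x560x3 uint8, red, green, blue), "depth" (420x560 float32, mm along the optical axis (not along the pixel's ray), 0 where there is no reading), "intrinsics" (3x3 intrinsics, pixels), "eye" and "orientation" of the camera in the world. Camera axes: x right, y down, z forward; pixel columns grow to the right and rows downward; lengths in mm; the calibration is good to about 2 mm. A picture is of the moment at which its call begins.
- manip.finish_job(): hands the job in, once; it reports no verdict.
The state is a dict: "clock": time; "qpos": joint angles; "joint_velocities": joint speeds; "joint_efforts": joint torques, N m; "ee_pos": TCP position; "tcp_rot": TCP orientation; "ft_force": force on the tool from outside, world axes, zero at the start; "moment": the same for the moment, N m; "finger_gap": opening from 0.0 (shut) to 1.0 (fully open).
Only numpy, scipy, OpenCV 4.12 (cv2) and the standard library are available. Lean on these libraries where they do the work, as an engineer would, in place of code of your own. Each camera call takes 0.05 s, during which the arm holds its last target.

## Working session

There is one attempt and no reset: what is moved stays moved. The work goes in short steps, Python scripts to look and compute and a shell command to move; the robot and the scene stay as the last step left them, time stands still between calls to the robot, and variables do not carry over. Pictures are saved under pics/ and viewed, and the job is handed in when it is done.

```bash
ls; mkdir -p pics; python3 - <<'E'
from workcell import manip
import cv2,numpy as np
print(manip.grip_depth, manip.read_state())
for n in("top","side"):
    c=manip.read_camera(n)
    cv2.imwrite(f"pics/{n}0.png",cv2.cvtColor(c["color"],cv2.COLOR_RGB2BGR))
    np.savez(f"pics/{n}0.npz",**c)
    print(n,c["intrinsics"],c["eye"],c["orientation"])
E
```

```text
pics
18.700000000000003 {'clock': 0.0, 'qpos': array([ 1.16278746,  0.41185976, -0.01270098,  1.59705275,  0.00560011,
        1.13428048, -0.08221122]), 'joint_velocities': array([-0.00056331, -0.00036195,  0.00147476,  0.00080805,  0.00071006,
        0.00085661, -0.00053441]), 'joint_efforts': array([-5.89960882e-05, -5.87954092e+01,  6.41654693e-01, -2.91069961e+01,
       -5.37283625e-02,  1.84432010e-02,  1.62258843e-04]), 'ee_pos': array([ 208.10236305, -588.80172594,  221.83057582]), 'tcp_rot': array([-3.14003217e+00,  1.15536221e-04,  3.39812341e-01]), 'ft_force': array([ 0.34873802, -0.2884716 ,  0.40589008]), 'moment': array([ 0.06809517,  0.008073  , -0.00346285]), 'finger_gap': 0.99557254127719}
top [[434.37965225   0.         276.24847192]
 [  0.         434.37965225 216.56798137]
 [  0.           0.           1.        ]] [ 385.24200511  -18.1319184  1605.71722413] [-3.02331086  0.00509109 -1.58442127]
side [[390.43307281   0.         273.27027397]
 [  0.         390.43307281 214.98213874]
 [  0.           0.           1.        ]] [158.83966299 950.57068152 797.52656191] [-2.17794517  0.01216016 -2.75294259]
```

View pics/top0.png

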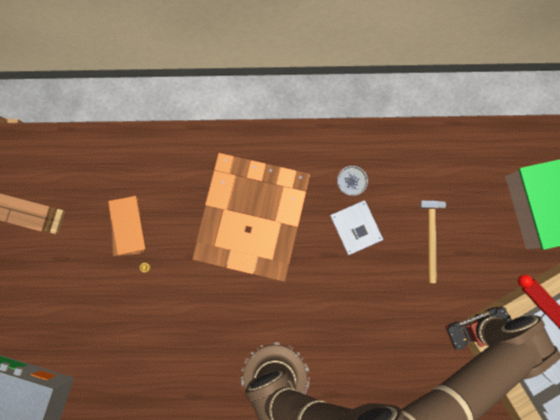

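View pics/side0.png

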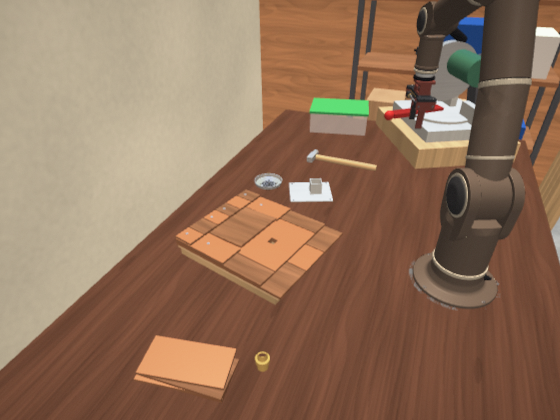

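The top view shows the roof with its hole near (248,229), the flashing near (357,228), the dish at (352,180) and the hammer at (433,245). The arm is well to the right. I'll zoom in and compute world points.

```bash
cat > h.py <<'E'
import numpy as np,cv2
from scipy.spatial.transform import Rotation as R
from workcell import manip
def cloud(c):
    K=c["intrinsics"];d=c["depth"];h,w=d.shape
    u,v=np.meshgrid(np.arange(w),np.arange(h))
    p=np.stack([(u-K[0,2])/K[0,0]*d,(v-K[1,2])/K[1,1]*d,d],-1)
    return p@R.from_euler('xyz',c["orientation"]).as_matrix().T+c["eye"]
def snap(n,tag):
    c=manip.read_camera(n);np.savez(f"pics/{n}{tag}.npz",**c)
    return c
def ray(c,u,v,z):
    K=c["intrinsics"];d=R.from_euler('xyz',c["orientation"]).as_matrix()@np.array([(u-K[0,2])/K[0,0],(v-K[1,2])/K[1,1],1])
    return c["eye"]+d*(z-c["eye"][2])/d[2]
def proj(c,p):
    K=c["intrinsics"];q=(np.asarray(p)-c["eye"])@R.from_euler('xyz',c["orientation"]).as_matrix()
    return (q@K.T)[...,:2]/q[...,2:]
def crop(c,u0,v0,u1,v1,s,fn):
    im=cv2.cvtColor(c["color"],cv2.COLOR_RGB2BGR)[v0:v1,u0:u1]
    cv2.imwrite(fn,cv2.resize(im,None,fx=s,fy=s,interpolation=cv2.INTER_CUBIC))
E
python3 - <<'E'
from h import *
t=dict(np.load("pics/top0.npz"));s=dict(np.load("pics/side0.npz"))
crop(t,185,145,315,290,4,"pics/roof_t.png");crop(t,320,155,450,295,4,"pics/fl_t.png")
crop(s,240,140,390,220,5,"pics/fl_s.png")
for n,c in(("t",t),("s",s)):
    P=cloud(c); print(n,"table z",[P[v,u].round(1) for u,v in ((300,320),(400,260))] if n=="t" else "")
P=cloud(t)
hsv=cv2.cvtColor(t["color"],cv2.COLOR_RGB2HSV)
print(hsv[225,350],hsv[240,370], P[215,345],P[232,361],P[229,262])
E
```

```text
t table z [array([197.6, -93.5,  -3.4]), array([ 4.09e+02, -4.65e+02, -1.00e-01])]
s table z 
[105   9 229] [107  10 229] [ 577.989933   -267.93453863    3.33227432] [ 513.84081411 -324.88310092    3.77371417] [525.43993048  38.90054002  55.47960827]
```

View pics/roof_t.png

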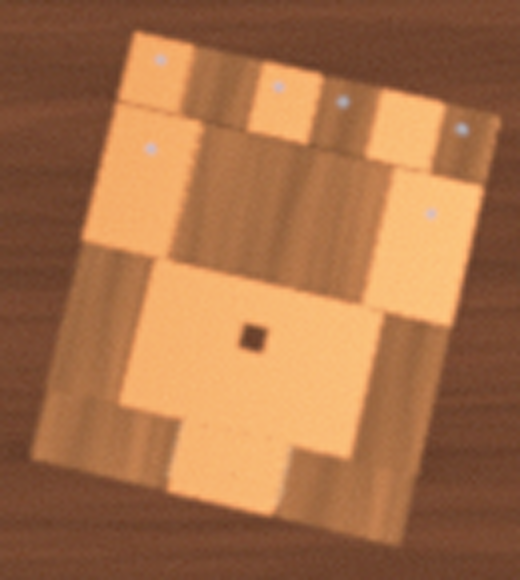

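View pics/fl_t.png

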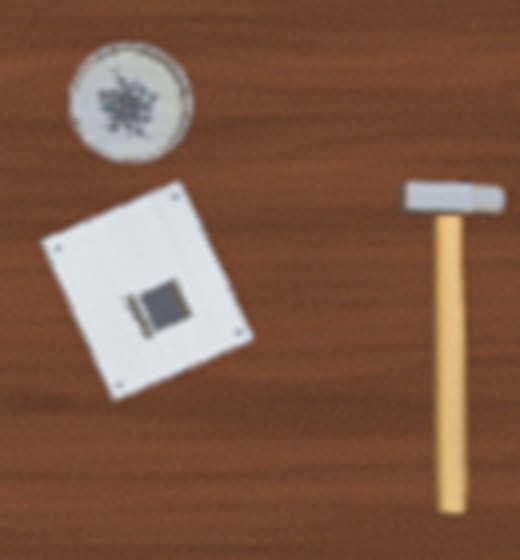

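View pics/fl_s.png

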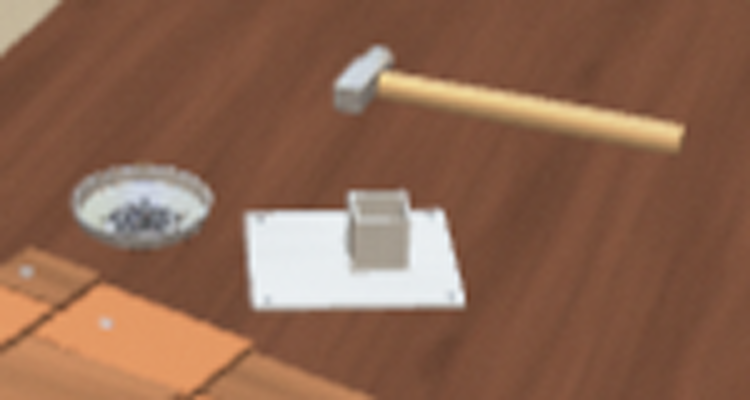

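```bash
cat > fit.py <<'E'
from h import *
from scipy.optimize import least_squares
def o(x,y,u0,v0,s=4): return (x+.5)/s-.5+u0,(y+.5)/s-.5+v0
def fitpose(c,obs,x0):
    # obs: list of (local xyz, (u,v)), pose = x,y,yaw with z=0 origin
    L=np.array([a for a,_ in obs],float);U=np.array([b for _,b in obs])
    def f(q):
        W=L.copy();W[:,:2]=L[:,:2]@np.array([[np.cos(q[2]),np.sin(q[2])],[-np.sin(q[2]),np.cos(q[2])]])+q[:2]
        return (proj(c,W)-U).ravel()
    r=least_squares(f,x0);return r.x,r.fun.reshape(-1,2)
E
python3 - <<'E'
from fit import *
t=dict(np.load("pics/top0.npz"));s=dict(np.load("pics/side0.npz"))
r=lambda x,y:o(x,y,185,145)
obs=[((245,170,68),r(135,31)),((245,-170,68),r(500,117)),((-150,-170,44),r(402,545)),((-150,170,44),r(31,460)),((0,0,52),r(254,338.5)),
((50,170,60),r(82,240)),((50,-170,60),r(452,326))]
q,e=fitpose(t,obs,[530,40,-.2]);print("roof",q,"\n",e.round(2)); print("hole ray",ray(t,*r(254,338.5),52))
f=lambda x,y:o(x,y,320,155)
g=lambda x,y:o(x,y,240,140,5)
obs=[((100,70,3),f(41,240)),((100,-70,3),f(180,181)),((-60,-70,3),f(254,339)),((-60,70,3),f(115,400))]
q,e=fitpose(t,obs,[520,-300,.3]);print("fl",q,"\n",e.round(2))
c,sn=np.cos(q[2]),np.sin(q[2])
for x in(-22,22):
  for y in (-22,22):
    p=[q[0]+c*x-sn*y,q[1]+sn*x+c*y,48]
    u=proj(t,p); print((u-[320,155])*4+1.5, (proj(s,p)-[240,140])*5+2)
obs=[((100,70,3),g(252,308)),((100,-70,3),g(245,212)),((-60,-70,3),g(443,210)),((-60,70,3),g(465,306))]
q,e=fitpose(s,obs,[520,-300,.3]);print("fl side",q,"\n",e.round(2))
print("dish",ray(t,*f(131,102),13))
E
```

```text
roof [ 5.25809775e+02  8.85828570e+01 -2.43090236e-01] 
 [[-0.13  0.34]
 [ 0.03 -0.36]
 [-0.23  0.23]
 [ 0.04 -0.35]
 [ 0.08 -0.07]
 [ 0.28  0.18]
 [-0.06  0.04]]
hole ray [525.55543151  88.8639295   52.        ]
fl [ 5.14228279e+02 -3.16750193e+02  3.97539666e-01] 
 [[ 0.44  0.24]
 [-0.09  0.07]
 [-0.28 -0.14]
 [-0.06 -0.16]]
[198.30128721 317.7428444 ] [402.67269951 190.72228568]
[153.75835134 337.33334257] [408.90044716 219.23752586]
[177.61699615 273.05377699] [346.11224999 191.57214219]
[133.18750422 292.52996408] [350.96112918 220.10840941]
fl side [ 5.11838585e+02 -3.15024940e+02  3.90994841e-01] 
 [[-0.03 -0.19]
 [ 0.07  0.31]
 [-0.01  0.25]
 [-0.02 -0.28]]
dish [ 707.31402472 -298.11107175   13.        ]
```

```bash
cat > plan.py <<'E'
import sys
from h import *
def plan(x,y,z,yaw):
    s=manip.read_state();Rt=R.from_euler('xyz',s["tcp_rot"])
    d=Rt.inv().apply(np.array([x,y,z])-s["ee_pos"])/150
    rv=(Rt.inv()*R.from_euler('xyz',[np.pi,0,yaw])).as_rotvec()/np.radians(30)
    print("shift",d.round(3),"turn",rv.round(3),"| pos",s["ee_pos"].round(1),"rpy",s["tcp_rot"].round(4),"F",s["ft_force"].round(1),"gap",round(s["finger_gap"]*88,1),"t",round(s["clock"],2))
if __name__=="__main__": plan(*map(float,sys.argv[1:5]))
E
python3 plan.py 513 -316 150 1.966
```

```text
shift [ 2.523 -1.037  0.481] turn [-2.000e-03 -2.000e-03 -3.106e+00] | pos [ 208.1 -588.9  221.9] rpy [-3.1402e+00  1.0000e-04  3.3980e-01] F [-0.  -0.5 -0.3] gap 88.1 t 0.1
```

```bash
python3 -m crank '[{"x":0.25,"y":-0.1,"z":0,"az":-0.25,"grip":1},{"x":0.5,"y":-0.2,"z":0,"az":-0.5,"grip":1},{"x":0.75,"y":-0.3,"z":0,"az":-0.75,"grip":1},{"x":1,"y":-0.4,"z":0,"az":-1,"grip":1}]'; python3 plan.py 513 -316 150 1.966
```

```text
shift [ 2.523 -1.037  0.481] turn [-2.000e-03 -2.000e-03 -3.106e+00] | pos [ 208.1 -588.9  221.9] rpy [-3.1402e+00  1.0000e-04  3.3980e-01] F [-0.  -0.5 -0.3] gap 88.1 t 0.1$[0]: bad value
```

```bash
python3 -m crank '[{"x":0.25,"y":-0.1,"z":0,"ax":0,"ay":0,"az":-0.25,"grip":1},{"x":0.5,"y":-0.2,"z":0,"ax":0,"ay":0,"az":-0.5,"grip":1},{"x":0.75,"y":-0.3,"z":0,"ax":0,"ay":0,"az":-0.75,"grip":1},{"x":1,"y":-0.4,"z":0,"ax":0,"ay":0,"az":-1,"grip":1}]'; python3 plan.py 513 -316 150 1.966
```

```text
clock: 0.5
ee_pos: [330.6, -481.4, 222.4]
tcp_rot: [-3.141, -0.0, 0.869]
ft_force: [1.0, -0.2, 0.9]
finger_gap: 1.001
shift [1.627 0.217 0.482] turn [-1.000e-03 -1.000e-03 -2.096e+00] | pos [ 330.6 -481.4  222.4] rpy [-3.1411e+00 -1.0000e-04  8.6850e-01] F [ 1.  -0.2  0.9] gap 88.1 t 0.5
```

```bash
python3 -m crank '[{"x":0.25,"y":0.03,"z":0,"ax":0,"ay":0,"az":-0.25,"grip":1},{"x":0.5,"y":0.06,"z":0,"ax":0,"ay":0,"az":-0.5,"grip":1},{"x":0.75,"y":0.1,"z":0,"ax":0,"ay":0,"az":-0.75,"grip":1},{"x":1,"y":0.13,"z":0,"ax":0,"ay":0,"az":-1,"grip":1}]'; python3 plan.py 513 -316 150 1.966
```

```text
clock: 0.9
ee_pos: [442.8, -380.2, 222.4]
tcp_rot: [-3.141, -0.0, 1.392]
ft_force: [0.4, -1.7, 0.1]
finger_gap: 0.998
shift [0.504 0.384 0.482] turn [-1.000e-03 -1.000e-03 -1.096e+00] | pos [ 442.8 -380.2  222.4] rpy [-3.1412e+00 -2.0000e-04  1.3922e+00] F [ 0.4 -1.7  0.1] gap 87.8 t 0.9
```

```bash
python3 -m crank '[{"x":0.15,"y":0.1,"z":0.1,"ax":0,"ay":0,"az":-0.25,"grip":1},{"x":0.3,"y":0.2,"z":0.2,"ax":0,"ay":0,"az":-0.5,"grip":1},{"x":0.4,"y":0.3,"z":0.35,"ax":0,"ay":0,"az":-0.75,"grip":1},{"x":0.5,"y":0.38,"z":0.48,"ax":0,"ay":0,"az":-1,"grip":1},{"x":0.5,"y":0.38,"z":0.48,"ax":0,"ay":0,"az":-1,"grip":1}]'; python3 plan.py 513 -316 150 1.966
```

```text
clock: 1.4
ee_pos: [512.1, -314.6, 147.7]
tcp_rot: [-3.14, -0.005, 1.917]
ft_force: [0.5, 1.4, 0.1]
finger_gap: 1.0
shift [-0.011  0.003 -0.015] turn [-0.003 -0.01  -0.094] | pos [ 512.1 -314.6  147.7] rpy [-3.1401 -0.005   1.917 ] F [0.5 1.4 0.1] gap 88.0 t 1.4
```

```bash
python3 -m crank '[{"x":0,"y":0,"z":0.2,"ax":0,"ay":0,"az":-0.09,"grip":1},{"x":-0.01,"y":0,"z":0.4,"ax":0,"ay":0,"az":-0.09,"grip":1},{"x":-0.01,"y":0,"z":0.52,"ax":0,"ay":0,"az":-0.09,"grip":1},{"x":-0.01,"y":0,"z":0.52,"ax":0,"ay":0,"az":-0.09,"grip":1}]'; python3 plan.py 513 -316 12 1.966; python3 - <<'E'
from h import *
c=snap("side","1");crop(c,200,120,400,240,4,"pics/s1.png")
c=snap("top","1");crop(c,300,155,450,295,4,"pics/t1.png")
E
```

```text
clock: 1.8
ee_pos: [510.0, -319.9, 70.7]
tcp_rot: [-3.138, -0.003, 1.954]
ft_force: [-0.1, -0.2, 0.2]
finger_gap: 1.0
shift [0.015 0.03  0.392] turn [-0.006 -0.006 -0.024] | pos [ 510.  -319.9   70.7] rpy [-3.1384e+00 -3.0000e-03  1.9536e+00] F [-0.1 -0.2  0.2] gap 88.0 t 1.8
```

View pics/s1.png

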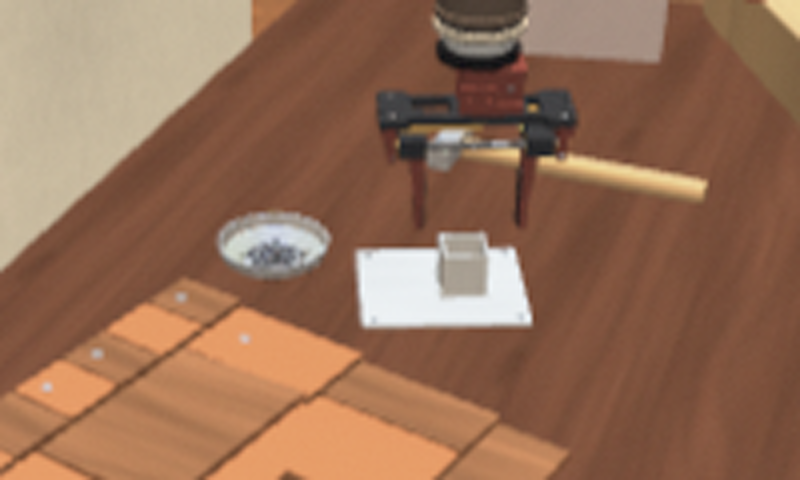

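View pics/t1.png

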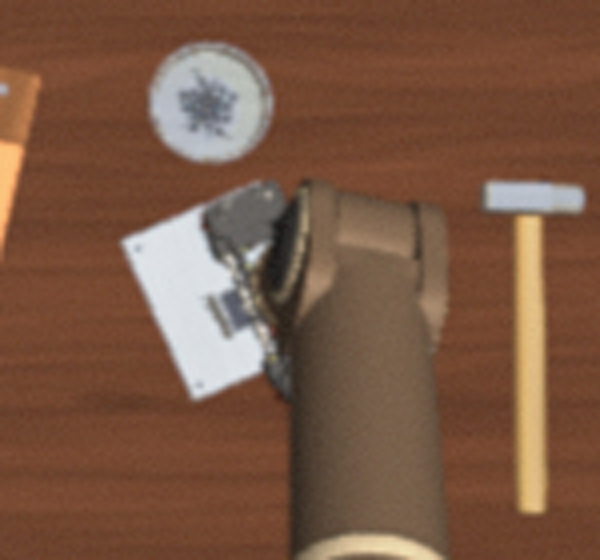

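```bash
python3 - <<'E'
from h import *
s=dict(np.load("pics/side1.npz"));st=manip.read_state()
f=lambda p:(proj(s,p)-[200,120])*4+1.5
p=np.array(st["ee_pos"]);print("tcp",f(p))
r=np.array([np.cos(.395),np.sin(.395),0])
for k in(-49,-44,44,49):print(k,f(p+k*r))
print("neck exp",f([513,-316,48]))
E
```

```text
tcp [466.18535401 219.46322677]
-49 [517.62835174 218.75400603]
-44 [512.37879885 218.82637918]
44 [419.99661488 220.10000949]
49 [414.74819224 220.17236706]
neck exp [462.59727555 244.68315445]
```

```bash
python3 -m crank '[{"x":0.015,"y":0.03,"z":0.15,"ax":0,"ay":0,"az":-0.02,"grip":1},{"x":0.015,"y":0.03,"z":0.3,"ax":0,"ay":0,"az":-0.02,"grip":1},{"x":0.015,"y":0.03,"z":0.39,"ax":0,"ay":0,"az":-0.02,"grip":1},{"x":0.015,"y":0.03,"z":0.39,"ax":0,"ay":0,"az":-0.02,"grip":1},{"x":0.015,"y":0.03,"z":0.39,"ax":0,"ay":0,"az":-0.02,"grip":1}]'; python3 plan.py 513 -316 12 1.966
```

```text
clock: 2.4
ee_pos: [516.1, -316.1, 15.2]
tcp_rot: [3.141, 0.001, 1.968]
ft_force: [-0.8, -0.1, -0.3]
finger_gap: 1.004
shift [ 0.009 -0.019  0.021] turn [0.001 0.002 0.003] | pos [ 516.1 -316.1   15.2] rpy [3.1410e+00 9.0000e-04 1.9676e+00] F [-0.8 -0.1 -0.3] gap 88.4 t 2.4
```

```bash
python3 -m crank '[{"x":0,"y":-0.02,"z":0.01,"ax":0,"ay":0,"az":0,"grip":1},{"x":0,"y":-0.02,"z":0.01,"ax":0,"ay":0,"az":0,"grip":1},{"x":0,"y":-0.02,"z":0.01,"ax":0,"ay":0,"az":0,"grip":1}]' 40; python3 plan.py 513 -316 12 1.966;python3 -m crank '[{"x":0,"y":0,"z":0,"ax":0,"ay":0,"az":0,"grip":1}]'; python3 plan.py 513 -316 12 1.966
```

```text
clock: 2.7
ee_pos: [513.0, -317.2, 13.3]
tcp_rot: [3.141, 0.001, 1.968]
ft_force: [-0.8, 0.6, 0.5]
finger_gap: 1.002
shift [0.008 0.003 0.009] turn [0.001 0.002 0.003] | pos [ 513.  -317.2   13.3] rpy [3.1412e+00 9.0000e-04 1.9678e+00] F [-0.8  0.6  0.5] gap 88.2 t 2.7
clock: 2.8
ee_pos: [513.0, -317.0, 13.1]
tcp_rot: [3.141, 0.001, 1.968]
ft_force: [0.4, 0.5, -0.8]
finger_gap: 1.0
shift [0.006 0.003 0.007] turn [0.001 0.001 0.004] | pos [ 513.  -317.    13.1] rpy [3.1413e+00 5.0000e-04 1.9681e+00] F [ 0.4  0.5 -0.8] gap 88.0 t 2.8
```

Settled at (513,-317,13). Closing.

```bash
python3 -m crank '[{"x":0,"y":0,"z":0,"ax":0,"ay":0,"az":0,"grip":0},{"x":0,"y":0,"z":0,"ax":0,"ay":0,"az":0,"grip":0},{"x":0,"y":0,"z":0,"ax":0,"ay":0,"az":0,"grip":0},{"x":0,"y":0,"z":0,"ax":0,"ay":0,"az":0,"grip":0},{"x":0,"y":0,"z":0,"ax":0,"ay":0,"az":0,"grip":0},{"x":0,"y":0,"z":0,"ax":0,"ay":0,"az":0,"grip":0},{"x":0,"y":0,"z":0,"ax":0,"ay":0,"az":0,"grip":0},{"x":0,"y":0,"z":0,"ax":0,"ay":0,"az":0,"grip":0}]' 45; python3 plan.py 513 -316 12 1.966
```

```text
clock: 3.6
ee_pos: [512.8, -316.8, 12.6]
tcp_rot: [3.142, 0.0, 1.968]
ft_force: [-0.1, -1.0, 0.1]
finger_gap: 0.497
shift [0.005 0.003 0.004] turn [0.    0.    0.004] | pos [ 512.8 -316.8   12.6] rpy [3.1416 0.     1.9682] F [-0.1 -1.   0.1] gap 43.8 t 3.6
```

```bash
python3 -m crank '[{"x":0,"y":0,"z":-0.1,"ax":0,"ay":0,"az":0,"grip":0},{"x":0,"y":0,"z":-0.3,"ax":0,"ay":0,"az":0,"grip":0},{"x":0,"y":0,"z":-0.5,"ax":0,"ay":0,"az":0,"grip":0},{"x":0,"y":0,"z":-0.7,"ax":0,"ay":0,"az":0,"grip":0},{"x":0,"y":0,"z":-0.8,"ax":0,"ay":0,"az":0,"grip":0},{"x":0,"y":0,"z":-0.8,"ax":0,"ay":0,"az":0,"grip":0},{"x":0,"y":0,"z":-0.8,"ax":0,"ay":0,"az":0,"grip":0},{"x":0,"y":0,"z":-0.8,"ax":0,"ay":0,"az":0,"grip":0},{"x":0,"y":0,"z":-0.8,"ax":0,"ay":0,"az":0,"grip":0}]'; python3 - <<'E'
from h import *
c=snap("side","2");crop(c,200,100,400,240,4,"pics/s2.png")
c=snap("top","2");crop(c,300,155,450,295,4,"pics/t2.png")
E
python3 plan.py 525.7 88.7 130 1.328
```

```text
clock: 4.5
ee_pos: [512.0, -316.4, 131.1]
tcp_rot: [-3.14, -0.002, 1.968]
ft_force: [0.8, 0.3, -1.5]
finger_gap: 0.499
shift [2.457 1.128 0.013] turn [-0.003 -0.002  1.223] | pos [ 512.4 -316.5  131.5] rpy [-3.1406e+00 -1.5000e-03  1.9683e+00] F [ 0.2  1.  -1.3] gap 44.2 t 4.6
```

View pics/s2.png

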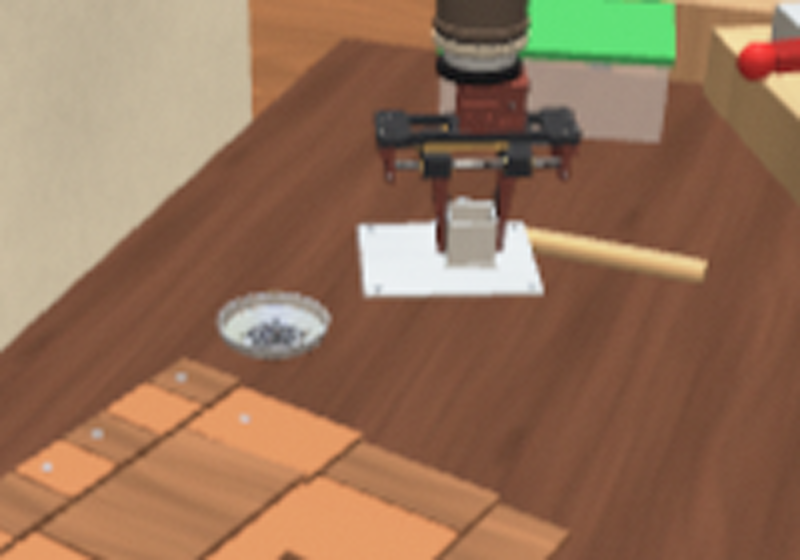

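View pics/t2.png

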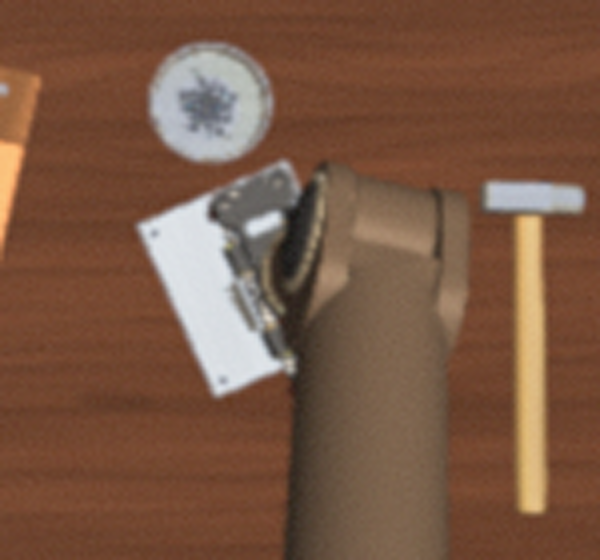

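```bash
python3 - <<'E'
from fit import *
s=dict(np.load("pics/side2.npz"))
g=lambda x,y:o(x,y,200,100)
L=np.array([(100,70,3),(100,-70,3),(-60,-70,3),(-60,70,3)],float)
U=np.array([g(366,297),g(358,226),g(523,222),g(543,293)])
# detect outline on bright low-sat mask for check
def f(q):return (proj(s,R.from_euler('ZYX',q[3:]).apply(L)+q[:3])-U).ravel()
r=least_squares(f,[512,-316,119,.395,0,0]);print(r.x.round(3),r.fun.round(2))
def f2(q):return (proj(s,R.from_euler('ZYX',[q[3],0,0]).apply(L)+q[:3])-U).ravel()
r=least_squares(f2,[512,-316,119,.395]);print(r.x.round(3),r.fun.round(2))
t=dict(np.load("pics/top2.npz"));P=cloud(t)
h=lambda x,y:o(x,y,300,155)
pts=np.array([P[int(round(h(x,y)[1])),int(round(h(x,y)[0]))] for x,y in((160,240),(180,280),(200,320),(215,370),(190,230),(240,350),(220,300))])
print(pts.round(1))
# plane fit in the plate region
m=(P[...,2]>110)&(P[...,2]<135);ys,xs=np.nonzero(m);k=(xs>330)&(xs<375)&(ys>190)&(ys<260)
sat=cv2.cvtColor(t["color"],cv2.COLOR_RGB2HSV)
mm=m&(sat[...,1]<25)&(sat[...,2]>190); Q=P[mm];print(len(Q))
A=np.c_[Q[:,:2],np.ones(len(Q))];c=np.linalg.lstsq(A,Q[:,2],rcond=None)[0];print(c, A.mean(0)@c)
ca=np.array([np.cos(.397),np.sin(.397)]);print("slope x",ca@c[:2],"slope y",np.array([-ca[1],ca[0]])@c[:2])
E
```

```text
[ 5.12362e+02 -3.21307e+02  1.14461e+02  4.02000e-01  7.00000e-03
 -1.30000e-02] [-0.07  0.02  0.09 -0.02 -0.09  0.02  0.07 -0.02]
[ 5.11014e+02 -3.16674e+02  1.16779e+02  4.05000e-01] [-0.1  -0.26 -0.03  0.06 -0.1   0.31  0.21 -0.08]
[[ 564.2 -232.5  120.3]
 [ 529.7 -249.1  116.8]
 [ 494.8 -264.8  118.6]
 [ 453.5 -273.3  121.1]
 [ 575.  -257.8  114.6]
 [ 470.3 -298.   119.8]
 [ 511.9 -282.7  117.7]]
838
[-1.75240675e-03 -1.90697970e-02  1.17985942e+02] 123.57443360460216
slope x -0.008989515543403733 slope y -0.016909071422629846
```

```bash
python3 plan.py 452.9 106.8 130 1.328; python3 - <<'E'
from fit import *
s=dict(np.load("pics/side0.npz"));crop(s,170,180,350,300,4,"pics/roof_s.png")
E
```

```text
shift [2.756 0.727 0.014] turn [-0.003 -0.002  1.223] | pos [ 512.4 -316.5  131.5] rpy [-3.1406e+00 -1.5000e-03  1.9683e+00] F [ 0.2  1.  -1.3] gap 44.2 t 4.6
```

View pics/roof_s.png

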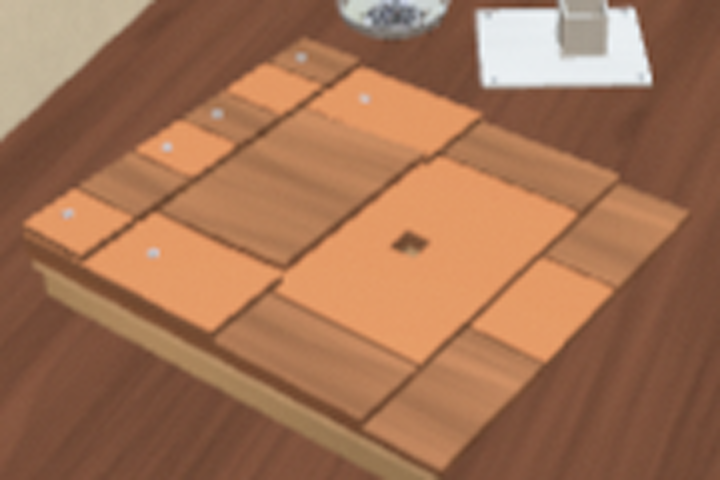

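```bash
python3 - <<'E'
from fit import *
s=dict(np.load("pics/side0.npz"))
r=lambda x,y:o(x,y,170,180)
obs=[((245,170,68),r(25,226)),((245,-170,68),r(305,38)),((-150,-170,44),r(688,213)),((-150,170,44),r(441,472)),((0,0,52),r(410,243)),
((50,170,60),r(214,332)),((50,-170,60),r(482,117))]
q,e=fitpose(s,obs,[530,40,-.2]);print("roof",q,"\n",e.round(2)); print("hole ray",ray(s,*r(410,243),52))
E
python3 -m crank '[{"x":0.15,"y":0.04,"z":0,"ax":0,"ay":0,"az":0.1,"grip":0},{"x":0.35,"y":0.09,"z":0,"ax":0,"ay":0,"az":0.2,"grip":0},{"x":0.6,"y":0.16,"z":0,"ax":0,"ay":0,"az":0.3,"grip":0},{"x":0.85,"y":0.22,"z":0,"ax":0,"ay":0,"az":0.4,"grip":0},{"x":1,"y":0.26,"z":0,"ax":0,"ay":0,"az":0.5,"grip":0}]'; python3 plan.py 452.9 106.8 130 1.328
```

```text
roof [ 5.23812709e+02  8.95439563e+01 -2.45359816e-01] 
 [[-1.   -0.19]
 [ 0.03 -0.13]
 [ 0.9  -0.28]
 [ 0.27 -0.09]
 [ 0.36  0.4 ]
 [-0.71  0.18]
 [ 0.21 -0.78]]
hole ray [525.57909428  88.11981574  52.        ]
clock: 5.1
ee_pos: [490.1, -160.2, 132.3]
tcp_rot: [-3.141, -0.001, 1.707]
ft_force: [0.9, -0.1, -0.8]
finger_gap: 0.5
shift [ 1.797 -0.004  0.018] turn [-0.002 -0.002  0.723] | pos [ 490.1 -160.2  132.3] rpy [-3.1410e+00 -1.3000e-03  1.7068e+00] F [ 0.9 -0.1 -0.8] gap 44.0 t 5.1
```

```bash
python3 -m crank '[{"x":0.2,"y":0,"z":0,"ax":0,"ay":0,"az":0.1,"grip":0},{"x":0.45,"y":0,"z":0,"ax":0,"ay":0,"az":0.2,"grip":0},{"x":0.7,"y":0,"z":0,"ax":0,"ay":0,"az":0.35,"grip":0},{"x":0.9,"y":0,"z":0,"ax":0,"ay":0,"az":0.45,"grip":0},{"x":1,"y":0,"z":0,"ax":0,"ay":0,"az":0.5,"grip":0}]'; python3 plan.py 452.9 106.8 130 1.327
```

```text
clock: 5.6
ee_pos: [469.8, -11.7, 132.5]
tcp_rot: [-3.141, -0.001, 1.446]
ft_force: [0.5, 0.5, -1.9]
finger_gap: 0.5
shift [ 0.77  -0.21   0.018] turn [-0.001 -0.002  0.227] | pos [469.8 -11.7 132.5] rpy [-3.1412e+00 -8.0000e-04  1.4460e+00] F [ 0.5  0.5 -1.9] gap 44.0 t 5.6
```

```bash
python3 -m crank '[{"x":0.2,"y":-0.05,"z":0,"ax":0,"ay":0,"az":0.06,"grip":0},{"x":0.4,"y":-0.1,"z":0,"ax":0,"ay":0,"az":0.12,"grip":0},{"x":0.6,"y":-0.15,"z":0,"ax":0,"ay":0,"az":0.18,"grip":0},{"x":0.75,"y":-0.2,"z":0,"ax":0,"ay":0,"az":0.22,"grip":0},{"x":0.75,"y":-0.2,"z":0,"ax":0,"ay":0,"az":0.22,"grip":0},{"x":0.75,"y":-0.2,"z":0,"ax":0,"ay":0,"az":0.22,"grip":0}]'; python3 plan.py 452.9 106.8 130 1.327
```

```text
clock: 6.2
ee_pos: [454.6, 100.7, 132.4]
tcp_rot: [-3.141, 0.0, 1.331]
ft_force: [0.6, 0.1, -2.0]
finger_gap: 0.5
shift [ 0.037 -0.021  0.016] turn [-0.001  0.001  0.008] | pos [454.6 100.7 132.4] rpy [-3.1412e+00  4.0000e-04  1.3312e+00] F [ 0.6  0.1 -2. ] gap 44.0 t 6.2
```

```bash
python3 -m crank '[{"x":0.02,"y":-0.01,"z":0.1,"ax":0,"ay":0,"az":0.005,"grip":0},{"x":0.035,"y":-0.02,"z":0.2,"ax":0,"ay":0,"az":0.007,"grip":0},{"x":0.035,"y":-0.02,"z":0.3,"ax":0,"ay":0,"az":0.007,"grip":0},{"x":0.035,"y":-0.02,"z":0.38,"ax":0,"ay":0,"az":0.007,"grip":0},{"x":0.035,"y":-0.02,"z":0.4,"ax":0,"ay":0,"az":0.007,"grip":0},{"x":0.035,"y":-0.02,"z":0.4,"ax":0,"ay":0,"az":0.007,"grip":0},{"x":0.035,"y":-0.02,"z":0.4,"ax":0,"ay":0,"az":0.007,"grip":0}]'; python3 - <<'E'
from h import *
c=snap("side","3");crop(c,170,160,370,300,4,"pics/s3.png")
c=snap("top","3");crop(c,185,145,315,290,4,"pics/t3.png")
E
python3 plan.py 452.9 106.8 72 1.327
```

```text
clock: 6.9
ee_pos: [453.6, 106.2, 73.0]
tcp_rot: [3.141, -0.0, 1.325]
ft_force: [-0.2, -0.9, -1.9]
finger_gap: 0.498
shift [ 0.001 -0.006  0.008] turn [ 0.002 -0.001 -0.003] | pos [453.7 106.4  73.2] rpy [ 3.1406e+00 -4.0000e-04  1.3256e+00] F [-0.8  0.4 -2.8] gap 44.2 t 7.0
```

View pics/s3.png

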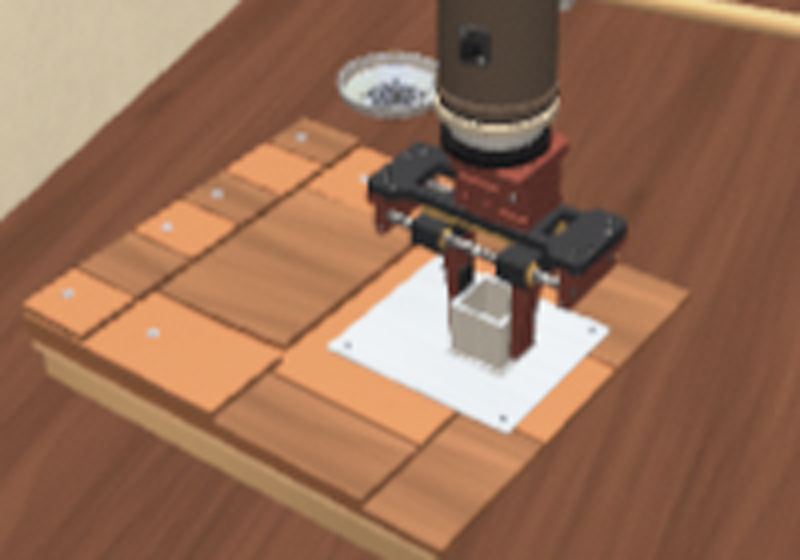

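View pics/t3.png

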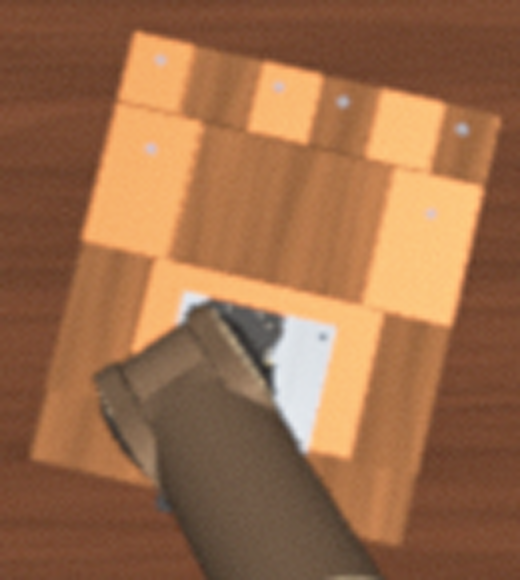

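The plate is square with the courses. Its upper edge in the top crop runs from (181,292) to (336,326), below the open shingle's edge line from (165,260) to (378,312). Now measuring it in the roof frame.

```bash
python3 - <<'E'
from fit import *
t=dict(np.load("pics/top3.npz"));s=dict(np.load("pics/side3.npz"))
st=manip.read_state();Rr=R.from_euler('z',-.244)
def rf(p):return Rr.inv().apply(np.array(p)-[525.6,88.6,0])
print("tcp roof",rf(st["ee_pos"]).round(1))
f=lambda x,y:o(x,y,185,145)
for p in((181,292),(336,326)):print("top",rf(ray(t,*f(*p),63.6)).round(1))
g=lambda x,y:o(x,y,170,160)
for p in((330,347),(510,432),(609,327)):print("side",rf(ray(s,*g(*p),63.6)).round(1))
P=cloud(t);hv=cv2.cvtColor(t["color"],cv2.COLOR_RGB2HSV);m=(hv[...,1]<25)&(hv[...,2]>190);m[:,:232]=0;m[:,275:]=0;m[:215]=0;m[:,:]&=(np.arange(420)[:,None]<262)
m=cv2.erode(m.astype(np.uint8),np.ones((3,3)))>0
Q=rf(P[m]);print(len(Q),Q[:,2].mean(),Q.min(0),Q.max(0))
A=np.c_[Q[:,:2],np.ones(len(Q))];print(np.linalg.lstsq(A,Q[:,2],rcond=None)[0])
E
```

```text
tcp roof [-74.1  -0.1  73.2]
top [24.7 72.6 63.6]
top [ 26.6 -69.4  63.6]
side [22.7 68.3 63.6]
side [-136.3   68.2   63.6]
side [-133.1  -71.3   63.6]
208 64.0020622758966 [-73.22687651 -64.13379196  53.38795653] [ 21.09092397 -25.18744055  72.63480718]
[ 1.49791905e-02 -6.89155568e-02  6.10382578e+01]
```

```bash
python3 -m crank '[{"x":0,"y":-0.005,"z":0.02,"ax":0,"ay":0,"az":0,"grip":0},{"x":0,"y":-0.005,"z":0.04,"ax":0,"ay":0,"az":0,"grip":0},{"x":0,"y":-0.005,"z":0.05,"ax":0,"ay":0,"az":0,"grip":0},{"x":0,"y":-0.005,"z":0.05,"ax":0,"ay":0,"az":0,"grip":0},{"x":0,"y":-0.005,"z":0.05,"ax":0,"ay":0,"az":0,"grip":0},{"x":0,"y":-0.005,"z":0.05,"ax":0,"ay":0,"az":0,"grip":0}]' 45; python3 plan.py 452.9 106.8 64.6 1.327
```

```text
clock: 7.6
ee_pos: [452.5, 106.6, 65.2]
tcp_rot: [3.142, -0.0, 1.326]
ft_force: [-0.1, -1.2, -1.5]
finger_gap: 0.498
shift [0.002 0.002 0.004] turn [ 0.    -0.    -0.002] | pos [452.5 106.6  65.2] rpy [ 3.1415 -0.      1.3258] F [-0.1 -1.2 -1.5] gap 43.8 t 7.6
```

```bash
python3 -m crank '[{"x":0,"y":0,"z":0.01,"ax":0,"ay":0,"az":0,"grip":0},{"x":0,"y":0,"z":0.01,"ax":0,"ay":0,"az":0,"grip":0},{"x":0,"y":0,"z":0.01,"ax":0,"ay":0,"az":0,"grip":0},{"x":0,"y":0,"z":0.01,"ax":0,"ay":0,"az":0,"grip":0}]'; python3 plan.py 452.9 106.8 64.6 1.327;  python3 -m crank '[{"x":0,"y":0,"z":0.01,"ax":0,"ay":0,"az":0,"grip":0},{"x":0,"y":0,"z":0.01,"ax":0,"ay":0,"az":0,"grip":0},{"x":0,"y":0,"z":0.01,"ax":0,"ay":0,"az":0,"grip":0},{"x":0,"y":0,"z":0.01,"ax":0,"ay":0,"az":0,"grip":0}]'; python3 plan.py 452.9 106.8 64.6 1.327
```

```text
clock: 8.0
ee_pos: [452.6, 106.6, 64.5]
tcp_rot: [3.141, 0.0, 1.326]
ft_force: [-3.8, -1.0, 10.5]
finger_gap: 0.496
shift [ 0.002  0.001 -0.001] turn [ 0.001  0.    -0.003] | pos [452.6 106.6  64.5] rpy [3.1408e+00 3.0000e-04 1.3256e+00] F [-3.8 -1.  10.5] gap 43.6 t 8.0
clock: 8.4
ee_pos: [452.7, 106.6, 64.5]
tcp_rot: [3.14, 0.001, 1.326]
ft_force: [-10.5, -3.3, 33.4]
finger_gap: 0.498
shift [ 0.002  0.001 -0.001] turn [ 0.003  0.002 -0.003] | pos [452.7 106.6  64.5] rpy [3.1400e+00 9.0000e-04 1.3255e+00] F [-10.5  -3.3  33.4] gap 43.8 t 8.4
```

```bash
python3 -m crank '[{"x":0,"y":0,"z":-0.012,"ax":0,"ay":0,"az":0,"grip":0},{"x":0,"y":0,"z":-0.012,"ax":0,"ay":0,"az":0,"grip":0},{"x":0,"y":0,"z":-0.012,"ax":0,"ay":0,"az":0,"grip":0},{"x":0,"y":0,"z":-0.012,"ax":0,"ay":0,"az":0,"grip":0}]';  python3 -m crank '[{"x":0,"y":0.02,"z":0,"ax":0,"ay":0,"az":0,"grip":0},{"x":0,"y":0.04,"z":0,"ax":0,"ay":0,"az":0,"grip":0},{"x":0,"y":0.06,"z":0,"ax":0,"ay":0,"az":0,"grip":0},{"x":0,"y":0.08,"z":0,"ax":0,"ay":0,"az":0,"grip":0},{"x":0,"y":0.1,"z":0,"ax":0,"ay":0,"az":0,"grip":0},{"x":0,"y":0.1,"z":0,"ax":0,"ay":0,"az":0,"grip":0}]'; python3 plan.py 525.6 88.6 64.5 1.327;
```

```text
clock: 8.8
ee_pos: [452.9, 106.7, 64.5]
tcp_rot: [3.141, -0.0, 1.326]
ft_force: [-3.1, -0.5, 10.6]
finger_gap: 0.499
clock: 9.4
ee_pos: [465.5, 104.1, 64.5]
tcp_rot: [-3.139, 0.0, 1.327]
ft_force: [-11.1, 3.0, 17.3]
finger_gap: 0.498
shift [-0.004  0.414 -0.001] turn [-0.004  0.001  0.001] | pos [465.5 104.1  64.5] rpy [-3.1395e+00  4.0000e-04  1.3273e+00] F [-11.1   3.   17.3] gap 43.8 t 9.4
```

```bash
python3 -m crank '[{"x":0,"y":0.0,"z":-0.006,"ax":0,"ay":0,"az":0,"grip":0},{"x":0,"y":0.03,"z":-0.006,"ax":0,"ay":0,"az":0,"grip":0},{"x":0,"y":0.06,"z":-0.006,"ax":0,"ay":0,"az":0,"grip":0},{"x":0,"y":0.08,"z":-0.006,"ax":0,"ay":0,"az":0,"grip":0},{"x":0,"y":0.1,"z":-0.006,"ax":0,"ay":0,"az":0,"grip":0},{"x":0,"y":0.12,"z":-0.006,"ax":0,"ay":0,"az":0,"grip":0},{"x":0,"y":0.14,"z":-0.006,"ax":0,"ay":0,"az":0,"grip":0},{"x":0,"y":0.14,"z":-0.006,"ax":0,"ay":0,"az":0,"grip":0}]'; python3 plan.py 525.6 88.6 64.5 1.327;python3 - <<'E'
from h import *
c=snap("side","4");crop(c,170,160,370,300,4,"pics/s4.png")
c=snap("top","4");crop(c,185,145,315,290,4,"pics/t4.png")
E
```

```text
clock: 10.2
ee_pos: [487.9, 97.7, 64.8]
tcp_rot: [3.141, -0.0, 1.325]
ft_force: [-1.2, -0.4, -2.0]
finger_gap: 0.497
shift [0.002 0.259 0.002] turn [ 0.    -0.    -0.003] | pos [487.9  97.7  64.8] rpy [ 3.1413e+00 -1.0000e-04  1.3254e+00] F [-1.2 -0.4 -2. ] gap 43.7 t 10.2
```

View pics/s4.png

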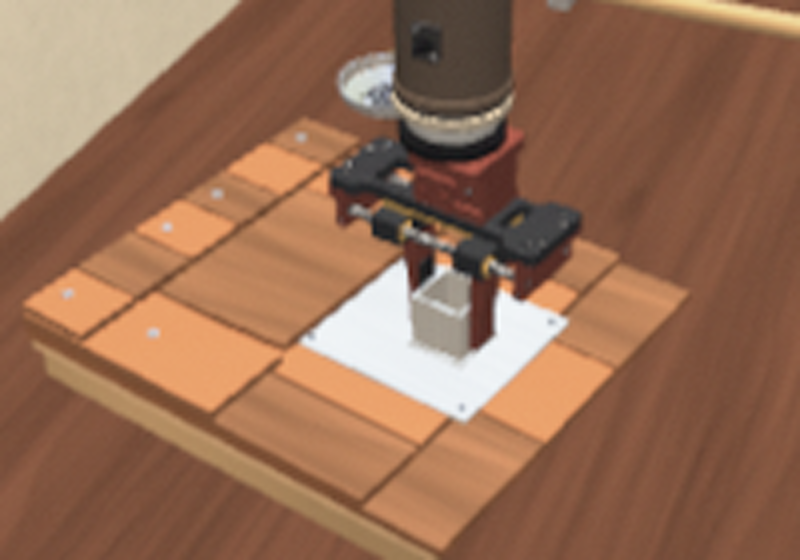

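View pics/t4.png

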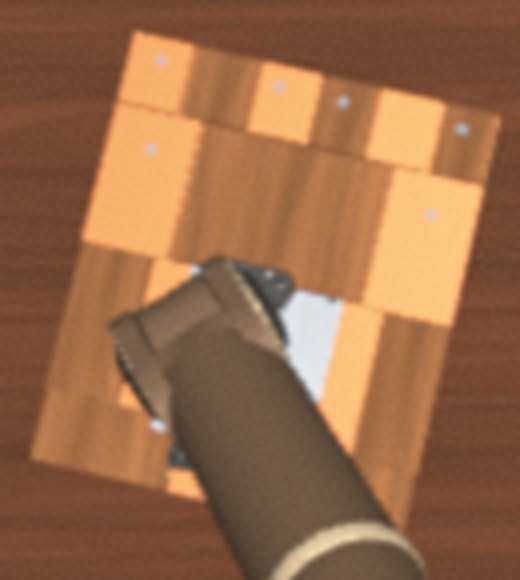

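```bash
python3 -m crank '[{"x":0,"y":0.02,"z":0.002,"ax":0,"ay":0,"az":0,"grip":0},{"x":0,"y":0.04,"z":0.002,"ax":0,"ay":0,"az":0,"grip":0},{"x":0,"y":0.06,"z":0.002,"ax":0,"ay":0,"az":0,"grip":0},{"x":0,"y":0.08,"z":0.002,"ax":0,"ay":0,"az":0,"grip":0},{"x":0,"y":0.1,"z":0.002,"ax":0,"ay":0,"az":0,"grip":0},{"x":0,"y":0.12,"z":0.002,"ax":0,"ay":0,"az":0,"grip":0},{"x":0,"y":0.12,"z":0.002,"ax":0,"ay":0,"az":0,"grip":0}]'; python3 plan.py 525.6 88.6 64.5 1.327
```

```text
clock: 11.0
ee_pos: [505.4, 93.4, 64.6]
tcp_rot: [3.141, -0.0, 1.325]
ft_force: [0.4, -0.7, 0.5]
finger_gap: 0.499
shift [0.002 0.138 0.001] turn [ 0.001 -0.    -0.003] | pos [505.4  93.4  64.6] rpy [ 3.1411e+00 -2.0000e-04  1.3255e+00] F [ 0.4 -0.7  0.5] gap 43.9 t 11.0
```

```bash
python3 -m crank '[{"x":0,"y":0.02,"z":0.001,"ax":0,"ay":0,"az":0,"grip":0},{"x":0,"y":0.04,"z":0.001,"ax":0,"ay":0,"az":0,"grip":0},{"x":0,"y":0.06,"z":0.001,"ax":0,"ay":0,"az":0,"grip":0},{"x":0,"y":0.08,"z":0.001,"ax":0,"ay":0,"az":0,"grip":0},{"x":0,"y":0.1,"z":0.001,"ax":0,"ay":0,"az":0,"grip":0},{"x":0,"y":0.12,"z":0.001,"ax":0,"ay":0,"az":0,"grip":0},{"x":0,"y":0.135,"z":0.001,"ax":0,"ay":0,"az":0,"grip":0},{"x":0,"y":0.135,"z":0.001,"ax":0,"ay":0,"az":0,"grip":0},{"x":0,"y":0.135,"z":0.001,"ax":0,"ay":0,"az":0,"grip":0}]'; python3 plan.py 525.6 88.6 64.5 1.327;python3 - <<'E'
from h import *
c=snap("side","5");crop(c,170,160,370,300,4,"pics/s5.png")
c=snap("top","5");crop(c,185,145,315,290,4,"pics/t5.png")
E
```

```text
clock: 11.9
ee_pos: [524.5, 88.7, 64.6]
tcp_rot: [3.142, -0.0, 1.326]
ft_force: [-3.3, 0.8, 4.7]
finger_gap: 0.497
shift [0.001 0.007 0.   ] turn [ 0.    -0.    -0.002] | pos [524.5  88.7  64.6] rpy [ 3.1416e+00 -1.0000e-04  1.3257e+00] F [-3.3  0.8  4.7] gap 43.7 t 11.9
```

View pics/s5.png

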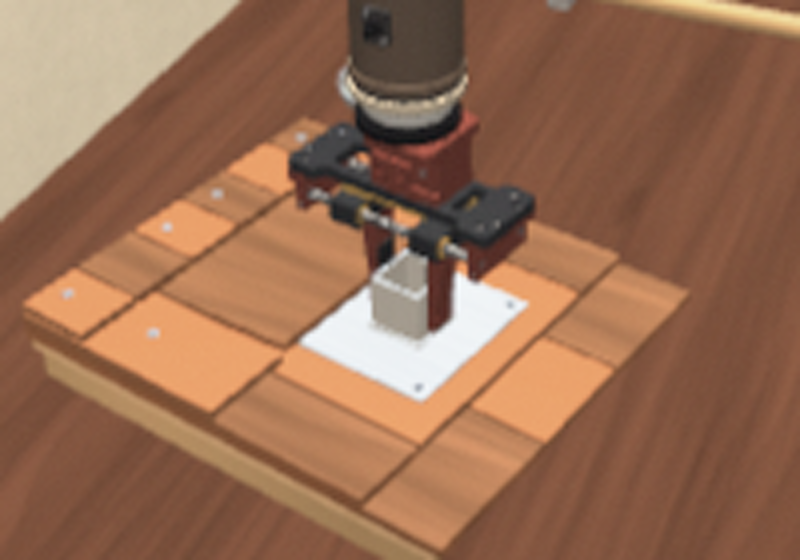

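View pics/t5.png

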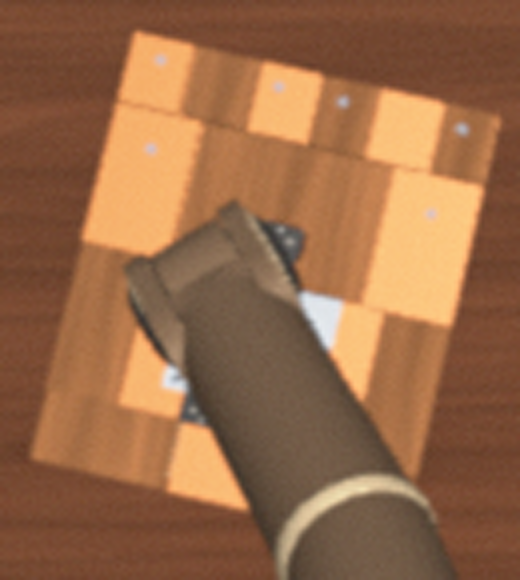

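```bash
python3 - <<'E'
from fit import *
s=dict(np.load("pics/side5.npz"));t=dict(np.load("pics/top5.npz"));Rr=R.from_euler('z',-.244)
def rf(p):return Rr.inv().apply(np.array(p)-[525.6,88.6,0])
g=lambda x,y:o(x,y,170,160);f=lambda x,y:o(x,y,185,145)
for p in((420,402),(527,302),(302,342)):print(rf(ray(s,*g(*p),55)).round(1))
print("neck top corner L/R", [rf(ray(s,*g(*p),100)).round(1) for p in((372,280),(406,298))])
print("top corner",rf(ray(t,*f(163,389),55)).round(1))
print("tcp",rf(manip.read_state()["ee_pos"]))
E
```

```text
[-61.7  71.2  55. ]
[-60.6 -70.9  55. ]
[50.4 67.9 55. ]
neck top corner L/R [array([ 17.2,  22.8, 100. ]), array([-16.5,  25.8, 100. ])]
top corner [-62.8  68.5  55. ]
tcp [-1.05905374 -0.11812774 64.6006318 ]
```

```bash
python3 -m crank '[{"x":0,"y":0.008,"z":0,"ax":0,"ay":0,"az":0,"grip":0},{"x":0,"y":0.008,"z":0.003,"ax":0,"ay":0,"az":0,"grip":0},{"x":0,"y":0.008,"z":0.006,"ax":0,"ay":0,"az":0,"grip":0},{"x":0,"y":0.008,"z":0.007,"ax":0,"ay":0,"az":0,"grip":0},{"x":0,"y":0.008,"z":0.007,"ax":0,"ay":0,"az":0,"grip":0},{"x":0,"y":0.008,"z":0.007,"ax":0,"ay":0,"az":0,"grip":0},{"x":0,"y":0.008,"z":0.007,"ax":0,"ay":0,"az":0,"grip":0}]'; python3 plan.py 525.6 88.6 64.5 1.327
```

```text
clock: 12.7
ee_pos: [525.1, 88.6, 64.5]
tcp_rot: [-3.141, 0.001, 1.326]
ft_force: [-9.5, -0.4, 18.2]
finger_gap: 0.5
shift [0.001 0.003 0.   ] turn [-0.001  0.001 -0.002] | pos [525.1  88.6  64.5] rpy [-3.1412e+00  6.0000e-04  1.3259e+00] F [-9.5 -0.4 18.2] gap 44.0 t 12.7
```

```bash
python3 -m crank '[{"x":0,"y":-0.002,"z":0.001,"ax":0,"ay":0,"az":0,"grip":0},{"x":0,"y":-0.002,"z":0.001,"ax":0,"ay":0,"az":0,"grip":0},{"x":0,"y":-0.002,"z":0.001,"ax":0,"ay":0,"az":0,"grip":0},{"x":0,"y":-0.002,"z":0.001,"ax":0,"ay":0,"az":0,"grip":0},{"x":0,"y":-0.002,"z":0.001,"ax":0,"ay":0,"az":0,"grip":0},{"x":0,"y":-0.002,"z":0.001,"ax":0,"ay":0,"az":0,"grip":0},{"x":0,"y":-0.002,"z":0.001,"ax":0,"ay":0,"az":0,"grip":0},{"x":0,"y":-0.002,"z":0.001,"ax":0,"ay":0,"az":0,"grip":0}]'; python3 plan.py 525.6 88.6 64.5 1.327;python3 - <<'E'
from h import *
c=snap("side","6");crop(c,170,160,370,300,4,"pics/s6.png")
P=cloud(c);c0=dict(np.load("pics/side0.npz"));P0=cloud(c0)
Rr=R.from_euler('z',-.244)
a=Rr.inv().apply((P-[525.6,88.6,0]).reshape(-1,3)).reshape(P.shape);b=Rr.inv().apply((P0-[525.6,88.6,0]).reshape(-1,3)).reshape(P.shape)
def reg(Q,x0,x1,y0,y1,z1=75):
    m=(Q[...,0]>x0)&(Q[...,0]<x1)&(Q[...,1]>y0)&(Q[...,1]<y1)&(Q[...,2]<z1)&(Q[...,2]>40);return m.sum(),Q[m][:,2].mean().round(2)
print("shingle z near butt before/after",reg(b,55,85,40,85),reg(a,55,85,40,85), "plate",reg(a,-55,45,35,65),"course",reg(b,-55,45,35,65))
E
```

```text
clock: 13.5
ee_pos: [525.0, 88.6, 64.5]
tcp_rot: [-3.142, 0.0, 1.326]
ft_force: [-8.4, -0.1, 19.4]
finger_gap: 0.501
shift [0.001 0.004 0.   ] turn [-0.     0.001 -0.002] | pos [525.   88.6  64.5] rpy [-3.1416e+00  4.0000e-04  1.3259e+00] F [-8.4 -0.1 19.4] gap 44.1 t 13.5
shingle z near butt before/after (np.int64(93), np.float64(66.25)) (np.int64(92), np.float64(66.33)) plate (np.int64(215), np.float64(56.05)) course (np.int64(218), np.float64(53.03))
```

View pics/s6.png

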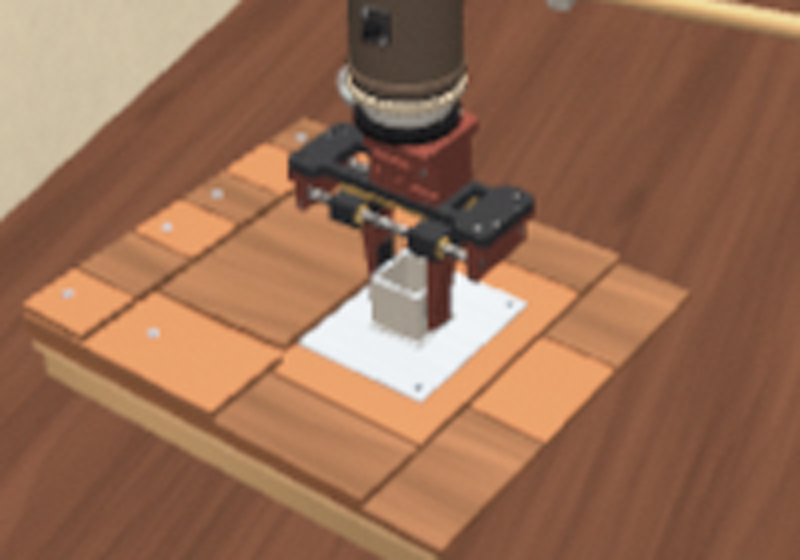

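The plate measures 3.0 mm above the bare course, so it lies flat. The shingle's height hasn't changed, the neck is centred and the push is steady at 19 N, so I'm handing in.

```bash
python3 -c "
from workcell import manip
print(manip.finish_job())"
```

```text
the job is handed in; nothing more can be done
None
```

I picked the flashing up by its neck, with the jaws along its length, and laid it flat on the second course. I then slid its longer end under the open shingle and handed the job in, still gripping and pressing down. `finish_job()` gave no verdict, so these are my own last checks:

- **Position:** by the arm's reading the neck is within about 1 mm of the hole centre. The cameras put the plate 1–3 mm short down the slope just before a last nudge of about 1 mm. That puts the upper edge roughly 97–99 mm up the slope (88 needed).
- **Squareness:** the tool was within about 0.001 rad of square with the courses as measured.
- **Flatness:** the plate's top measured 3.0 mm above the bare course, which is its own thickness, and the tool was level to under 0.001 rad.
- **Force:** the push was steady at about 19 N down. There was also about 8 N sideways from friction left over from the slide. The grip was set to 45 N with the jaws 44 mm apart.
- **Shingle:** its lower edge measured 66.3 mm high both before and after, so it was not lifted.
- **Time and other items:** I finished at 13.5 s. I never touched the hammer, dish, fitting or spare shingles, but I did not measure their positions again at the end.

**Disagreements:**
- One depth-based slope reading, taken while the plate was in the air, suggested about 0.07 rad of sideways tilt. It came from a small, noisy patch and was not borne out once the plate was down.
- The two cameras differed by about 2 mm on the roof and flashing poses, which matches their calibration.
- The push rose to about 33 N for a moment at first touchdown, under the limits.

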